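# Stack glued adapter cases on the curing slide

### The arm

A 6-joint arm with a two-finger parallel gripper is mounted at the origin on the work surface. World frame = base frame: x ahead of the robot, y to its left, z up, the work surface at z = 0. Lengths are in m, angles in rad, forces in N, time in s.
With the tool pointing down it reaches from about 0.225 to 0.875 m from the base axis. Payload 3.4 kg.
Tool frame: the origin (TCP) lies midway between the tips of the shut fingers; the grasp point (between the pads) lies 19 mm behind it; z points along the fingers, y is the line along which they close (so a half turn about z gives the same grasp; the last joint's range is limited). The gripper opens to 85 mm and grips with 20 to 120 N. Pads are 22 mm wide; open, the fingers measure 114 mm over their backs; the gripper's body (76 mm by 85 mm) begins 54 mm behind the grasp point. The pads swing forward as they close: fully open they stand 13 mm farther back than shut.
Start: joints at [-1.423, 0.276, 1.505, -0, 1.361, -0.121], TCP at [0.153, -0.554, 0.231] pointing down, gripper open.
Joint ranges: [-2.89, 2.89], [-0.75, 2.08], [0.22, 2.7], [-1.18, 4.32], [0.11, 2.71], [-2.7, 2.7]. Speed limits (rad/s): [2.57, 2.57, 3.14, 3.14, 3.14, 3.14].

### API

Orientations are given as a rotation vector (axis times angle).
In Python, from plant import manip, eoat, monitor, vision, look_for, spot_point gives the robot as it stands. Calls block until the motion is done:
- manip.goto(position, orientation): joint-space move of the TCP to a pose.
- manip.move_straight(position, frame=None, feed=0.15, threshold=None): straight line of the TCP; frame=None keeps the orientation; feed is the mean speed in m/s. With threshold (N) it stops when the force on the tool has changed by that much, and returns True; else False.
- manip.goto_joints(angles): joint-space move.
- eoat.gripper_to(opening, f_grip=None): finger opening in m; f_grip is the grip in N (None keeps the last); returns when the fingers have stopped.
- manip.hold(seconds).
- manip.solve_ik(position, orientation): joint angles nearest the present ones, or None.
- monitor.sense(): the state.
- vision.snapshot(name): name is "scene" or "top"; returns a dict with "pixels" (480x640x3 uint8, red, green, blue), "fx", "fy", "cx", "cy" (pixels), "k1" (the pictures are not rectified: a ray, as slopes to the right and down, at radius r is drawn at 1 + k1 r^2 times it, then the intrinsics apply), "cam_to_world" (4x4, takes a point from camera to world coordinates). Camera axes: x right, y down, z forward; pixel columns grow to the right and rows downward; lengths in m; the calibration is good to about 2 mm. A picture is of the moment at which its call begins. There is no depth.
A pose or a line that the arm cannot do raises manip.IKError and nothing moves.
- manip.sign_off(): hands the job in; it is judged then, once.
Trained networks look in the newest picture that a camera, given by its name, has taken for a name from the list of things; names that differ only in an ending like _2 or _b are one class to them, and where a whole thing is asked for, a point or a joint stands for the part that bears it (a point fixed in the world has none). Each returns a list of dicts, best first, with "p" (0 to 1); they miss things now and then, are a little off and sometimes report something else, mostly with a low value. They report only what shows in the picture. A call takes as long as a camera call. They do not tell look-alikes from the thing itself.
- look_for(label, camera): "centre" ([x, y, z] in m, in world coordinates, good to about 4 mm: the middle of the surface that is visible of it).
- spot_point(label, camera): "centre" ([x, y, z] in m, in world coordinates, good to about 4 mm: a listed point, or the origin of a listed thing).
The state is a dict: "clock": time; "joints": joint angles; "dq": joint speeds; "joint_efforts": joint torques, N m; "tcp_pos": TCP position; "orientation": TCP orientation; "wrist_force": force on the tool from outside, world axes, zero at the start; "torque": the same for the moment, N m; "gripper_width": finger opening in m; "grip_force": force on a finger pad.
Only numpy, scipy, OpenCV 4.12 (cv2) and the standard library are available. Lean on these libraries where they do the work, as an engineer would, in place of code of your own. Each camera call takes 0.05 s, during which the arm holds its last target. There are 200 camera calls.

### The job

The repaired adapter cases have fresh glue in their seams and must cure under pressure. Draw the carriage back to its red loading stop and let go; there, stack every case on the rubber pad in one square, flush column, in any order, and set the steel weight squarely on top; then take the carriage by its handle and slide it, with the whole column still square, fully home against the blue stop by the lamp. Leave the multimeter and the other things on the bench where they are.

Things in the scene. Friction and masses are not known exactly. Their poses are not given: they have to be found in the camera images.
- case1: black closed plastic power-adapter case, a plain block 110 x 58 x 30 mm (x, y, z) of 0.14 to 0.28 kg with a dark seam, a paper label and vents on top; origin at the centre of its underside, x along its length, z up. May be absent.
- case2: grey closed plastic power-adapter case, a plain block 110 x 58 x 30 mm (x, y, z) of 0.14 to 0.28 kg with a dark seam, a paper label and vents on top; origin at the centre of its underside, x along its length, z up. May be absent.
- case3: blue closed plastic power-adapter case, a plain block 110 x 58 x 30 mm (x, y, z) of 0.14 to 0.28 kg with a dark seam, a paper label and vents on top; origin at the centre of its underside, x along its length, z up. May be absent.
- case4: white closed plastic power-adapter case, a plain block 110 x 58 x 30 mm (x, y, z) of 0.14 to 0.28 kg with a dark seam, a paper label and vents on top; origin at the centre of its underside, x along its length, z up. May be absent.
- case5: green closed plastic power-adapter case, a plain block 110 x 58 x 30 mm (x, y, z) of 0.14 to 0.28 kg with a dark seam, a paper label and vents on top; origin at the centre of its underside, x along its length, z up. May be absent.
- weight: steel pressing weight, about 0.7 kg: a flat slab 110 x 58 x 14 mm with a yellow grip bar standing on its middle, 60 mm long (along x), 16 mm thick (along y), from 14 to 48 mm above the underside; origin at the centre of the underside, x along its length, z up
- carriage (a joint): position of the carriage on its slide, m: 0 = against the red loading stop, 0.18 = against the blue curing stop next to the violet-striped grey lamp. Stays where it is left; about 3 N of friction; stops at both ends are hard
- pad (a point): centre of the top of the black rubber pad on the carriage, 40 mm above the bench and exactly as large as a case (110 x 58 mm). Moves with the carriage; x lies along the length of the pad and points away from the handle, across the slide; y runs along the slide, the carriage moves along -y from the loading to the curing stop; z up. The deck round the pad is 140 x 85 mm, 4 mm lower
- handle (a point): grip point on the carriage's red upright handle, a post 18 x 18 mm square to the slide, whose top is 152 mm above the bench; the point is on its axis, 130 mm above the bench and 150 mm from the pad's centre towards -x of the pad. Frame parallel to the pad's; moves with the carriage
- rig: fixed base of the slide: dark steel plate 160 x 340 x 8 mm (x, y, z); red loading stop at its +y end, blue curing stop at its -y end (120 x 16 mm, 32 mm high), then the lamp, a grey panel 90 x 32 x 212 mm centred 200 mm to -y. Origin on the bench at the plate's centre, axes parallel to the pad's; the pad's centre is 90 mm to +y at the loading stop, 90 mm to -y at the curing stop
- multimeter: yellow multimeter lying flat, 115 x 60 x 28 mm, a bystander; origin at the centre of its underside, x along its length
- phone: white-backed phone lying flat, 150 x 72 x 9 mm, a bystander; origin at the bench under it
- pliers: orange-handled pliers lying flat, about 155 x 45 x 12 mm, a bystander; origin at the bench under it
- flux_jar: closed flux jar, 60 mm across, 70 mm high, a bystander; origin at the bench under it
- solder_spool: solder spool standing on end, 60 mm across, 46 mm high, a bystander; origin at the bench under it
Things that resemble listed ones, but are neither listed nor needed, are in the scene too. What is shaped like the weight but turquoise is not meant. Several things have the shape of the case5; the one meant has the colours described above.

How it is judged:
On the way, in this order (a step that is already met when the one before it is completed fails the run):
1. the carriage is against the red loading stop and let go (value of joint carriage below 0.008 m and contact force between the fingers and anything else below 0.2 N), for 0.2 s.
2. every case stands in one square column on the pad, let go, the carriage still at the loading stop (value of joint carriage below 0.01 m and horizontal distance between each of case1, case2, case3, case4, case5 and pad below 0.01 m and angle between the x axis of each of case1, case2, case3, case4, case5 and the x axis of pad, either way round below 0.14 rad and angle between the z axis of each of case1, case2, case3, case4, case5 and the z axis of pad, either way round below 0.08 rad and contact force between the fingers and case1 below 0.2 N and contact force between the fingers and case2 below 0.2 N and contact force between the fingers and case3 below 0.2 N and contact force between the fingers and case4 below 0.2 N and contact force between the fingers and case5 below 0.2 N), for 0.2 s.
3. the weight lies squarely on top of the column, let go, the carriage still at the loading stop (all of step 2 and horizontal distance between weight and pad below 0.01 m and angle between the x axis of weight and the x axis of pad, either way round below 0.14 rad and angle between the z axis of weight and the z axis of pad, either way round below 0.08 rad and angle between weight's own z axis and vertical below 0.08 rad and z of weight in the frame of pad above 0.085 m and z of each of case1, case2, case3, case4, case5 in the frame of weight below 0.015 m and contact force between the fingers and weight below 0.2 N), for 0.2 s.
4. the carriage is against the blue curing stop with the column still square (value of joint carriage above 0.172 m and horizontal distance between each of case1, case2, case3, case4, case5, weight and pad below 0.01 m and angle between the x axis of each of case1, case2, case3, case4, case5, weight and the x axis of pad, either way round below 0.14 rad and angle between the z axis of each of case1, case2, case3, case4, case5, weight and the z axis of pad, either way round below 0.08 rad and angle between weight's own z axis and vertical below 0.08 rad and z of weight in the frame of pad above 0.085 m and z of each of case1, case2, case3, case4, case5 in the frame of weight below 0.015 m), for 0.2 s.
At the end, for the whole second after the job is handed in: The carriage is within 8 mm of the blue curing stop; every case present and the weight are centred within 10 mm of the pad's centre, parallel to it within 8 degrees and flat within 4.5 degrees, the weight topmost with its grip bar up, all at rest and let go (all of step 4 and linear speed of each of case1, case2, case3, case4, case5, weight below 0.02 m/s); the robot touches nothing.
It fails at once if a bystander was moved more than 5 cm (distance of any of multimeter, phone, pliers, flux_jar, solder_spool from where it was at the start of the episode above 0.05 m).
Of case1, case2, case3, case4, case5 only 3 to 5 are there at a start; the rules pass over those that are not, and their reading is None.
At some moment in a run one of case1, case2, case3, case4, case5, weight may be knocked a few centimetres aside while the robot is not near it.
Once in a run the grip may slacken for a moment while it holds something.
It also fails if it takes over 210 s, if anything falls off the work surface, if the arm or the gripper's body presses on something with over 40 N, if the wrist force passes 120 N, or if a joint passes its speed limit or range.

## Working session

There is one attempt and no reset: what is moved stays moved. The work goes in short steps, each a Python script; the robot and the scene stay as the last script left them, time stands still between calls to the robot, and variables do not carry over. Pictures are saved under pics/ and viewed, at most 14 in all, crops included, and the job is handed in when it is done.

```bash
ls; mkdir -p pics; python3 - <<'E'
from plant import manip,eoat,monitor,vision,look_for,spot_point
import cv2
for n in ("top","scene"):
    s=vision.snapshot(n); cv2.imwrite(f"pics/{n}0.png",s["pixels"][...,::-1])
    print(n,s["fx"],s["fy"],s["cx"],s["cy"],s["k1"],s["cam_to_world"].tolist() if hasattr(s["cam_to_world"],"tolist") else s["cam_to_world"])
    for l in ("pad","handle","rig","weight","case1","case2","case3","case4","case5"):
        print(l,[( [round(float(v),3) for v in d["centre"]],round(float(d["p"]),2)) for d in spot_point(l,n)])
print(monitor.sense())
E
```

```text
pics
top 571.2782592981514 571.2782592981514 307.6612329715747 237.2791900266699 -0.008867890306543417 [[0.006105918032741609, -0.9801423760936303, 0.19820100996339582, 0.17986682894612338], [-0.9999613457616245, -0.007238628514274128, -0.004990915730913652, -0.04872187605704189], [0.006326511485659725, -0.19816287453194917, -0.9801486879089607, 1.8500060151512625], [0.0, 0.0, 0.0, 1.0]]
pad [([0.601, -0.233, 0.04], 0.61)]
handle [([0.456, -0.222, 0.131], 0.56), ([0.446, 0.116, -0.004], 0.38)]
rig [([0.612, -0.175, 0.001], 0.7)]
weight [([0.321, 0.244, -0.002], 0.73), ([0.447, 0.119, -0.005], 0.67)]
case1 [([0.601, 0.394, -0.004], 0.92), ([0.472, 0.399, 0.001], 0.91), ([0.539, 0.265, 0.001], 0.62), ([0.68, 0.205, -0.002], 0.59), ([0.306, 0.427, 0.001], 0.56), ([0.589, 0.12, -0.002], 0.2)]
case2 [([0.601, 0.394, -0.004], 0.92), ([0.472, 0.399, 0.001], 0.91), ([0.539, 0.265, 0.001], 0.62), ([0.68, 0.205, -0.002], 0.59), ([0.306, 0.427, 0.001], 0.56), ([0.589, 0.12, -0.002], 0.2)]
case3 [([0.601, 0.394, -0.004], 0.92), ([0.472, 0.399, 0.001], 0.91), ([0.539, 0.265, 0.001], 0.62), ([0.68
[... 1775 characters left out ...]
, 'joints': array([-1.42299669e+00,  2.75890104e-01,  1.50488095e+00, -1.88910449e-05,
        1.36069914e+00, -1.20975258e-01]), 'dq': array([-3.75391433e-04, -4.88766961e-05,  1.95683938e-03, -2.55508956e-03,
        8.26535122e-04, -8.75789561e-04]), 'joint_efforts': array([ 1.04736595e-03, -4.16667330e+01, -2.46104282e+01, -2.60829956e-04,
        4.37011558e-04, -8.62679144e-06]), 'tcp_pos': array([ 0.15269962, -0.5543961 ,  0.23134127]), 'orientation': array([ 3.11314434e+00,  4.20910664e-01, -2.64382857e-05]), 'wrist_force': array([-0.10765391, -0.58997388, -0.26894938]), 'torque': array([ 0.01691965, -0.05675733, -0.00251151]), 'grip_force': 0.0, 'gripper_width': 0.08557370256395576}
```

View pics/top0.png

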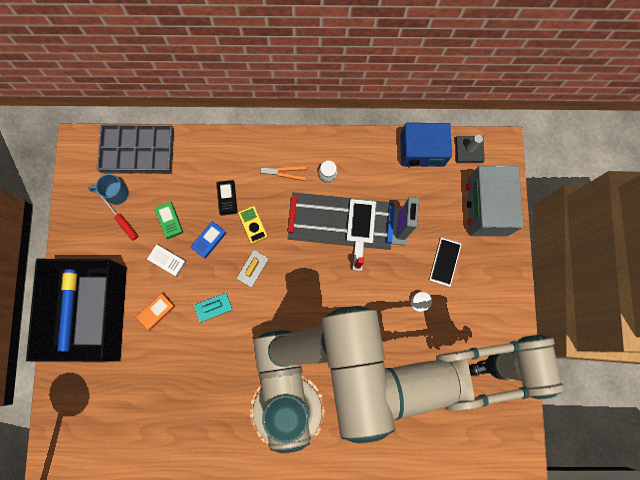

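View pics/scene0.png

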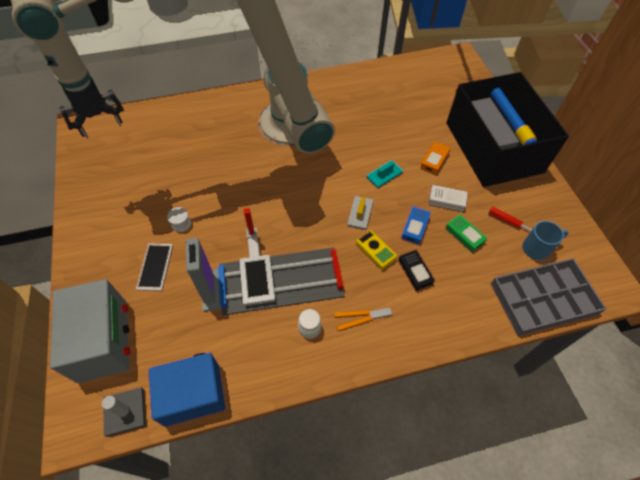

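The top view shows green (168,219), black (227,197), blue (208,239) and white (166,260) cases, so case2 (grey) is absent. The orange block at (155,311) is the case5 look-alike: case5 is described as green, so (168,219) is the one meant. The steel weight with the yellow bar is at (252,268); the one at (213,307) is turquoise, so not it. The carriage sits near the blue stop, with its handle at (358,262).

```bash
cat > h.py <<'E'
from plant import manip,eoat,monitor,vision,look_for,spot_point
import numpy as np, cv2
from scipy.optimize import minimize
from scipy.spatial.transform import Rotation as R
def box(l,w,z0,z1): return np.array([[sx*l/2,sy*w/2,z] for sx in(-1,1) for sy in(-1,1) for z in(z0,z1)])
CASE=box(.11,.058,0,.03); PAD=box(.11,.058,-.004,0); DECK=box(.14,.085,-.006,-.004)
WEI=np.vstack([box(.11,.058,0,.014),box(.06,.016,.014,.048)])
HSV={'case1':[((0,0,0),(180,255,62))],'case2':[((0,0,63),(180,60,160))],'case3':[((100,110,40),(130,255,255))],
 'case4':[((0,0,125),(180,70,255))],'case5':[((45,100,40),(85,255,255))],
 'weight':[((0,0,85),(180,70,255)),((22,130,100),(35,255,255))],'pad':[((0,0,0),(180,255,62))]}
def proj(s,P):
    T=np.linalg.inv(np.array(s['cam_to_world'])); c=P@T[:3,:3].T+T[:3,3]
    u=c[:,:2]/c[:,2:]; u=u*(1+s['k1']*(u**2).sum(1,keepdims=True))
    return u*[s['fx'],s['fy']]+[s['cx'],s['cy']]
def snaps(): return {n:vision.snapshot(n) for n in('top','scene')}
def world(M,p,z): 
    c,s=np.cos(p[2]),np.sin(p[2]); return M@np.array([[c,s,0],[-s,c,0],[0,0,1]])+[p[0],p[1],z]
def mask_hull(s,name,xy,z,rad,save=None):
    im=cv2.cvtColor(s['pixels'],cv2.COLOR_RGB2HSV); m=np.zeros(im.shape[:2],np.uint8)
    for a,b in HSV[name]: m|=cv2.inRange(im,a,b)
    ring=np.array([[xy[0]+rad*np.cos(t),xy[1]+rad*np.sin(t),z] for t in np.linspace(0,6.28,24)])
    roi=np.zeros_like(m); cv2.fillConvexPoly(roi,cv2.convexHull(proj(s,ring).astype(np.int32)),255); m&=roi
    m=cv2.morphologyEx(m,cv2.MORPH_OPEN,np.ones((2,2),np.uint8))
    cs=cv2.findContours(m,cv2.RETR_EXTERNAL,cv2.CHAIN_APPROX_NONE)[0]
    c=max(cs,key=cv2.contourArea).reshape(-1,2).astype(np.float32)
    # pixel extents rather than centres
    c=np.vstack([c+[dx,dy] for dx in(-.4,.4) for dy in(-.4,.4)]).astype(np.float32)
    return cv2.convexHull(c)
def fit(ss,name,xy,z=0,cams=('top','scene'),rad=.085,yaw0=None,model=None):
    """pose [x,y,yaw], IoU per camera; z = height of origin"""
    M=model if model is not None else {'weight':WEI,'pad':PAD}.get(name,CASE)
    H={}
    for n in cams:
        try: H[n]=mask_hull(ss[n],name,xy,z+.015,rad)
        except ValueError: pass
    def iou(p):
        o=[]
        for n in H:
            h=cv2.convexHull(proj(ss[n],world(M,p,z)).astype(np.float32))
            i=cv2.intersectConvexConvex(h,H[n])[0]; o.append(i/(cv2.contourArea(h)+cv2.contourArea(H[n])-i))
        return o
    best=None
    for y0 in ([yaw0] if yaw0 is not None else np.arange(0,np.pi,np.pi/6)):
        sx=np.array([[0,0,0],[.015,0,0],[0,.015,0],[0,0,.25]])+[xy[0],xy[1],y0]
        r=minimize(lambda p:-sum(iou(p)),[*xy,y0],method='Nelder-Mead',options=dict(initial_simplex=sx,xatol=1e-4,fatol=1e-5,maxiter=300))
        if best is None or r.fun<best.fun: best=r
    p=best.x.copy(); p[2]=(p[2]+np.pi/2)%np.pi-np.pi/2
    return p,dict(zip(H,np.round(iou(p),3)))
def down(yaw,pos):
    """tool-down rotvec with tool x along yaw (mod pi), the smaller wrist move"""
    q=np.array(monitor.sense()['joints']); c=[]
    for k in(-1,0,1):
        o=(R.from_euler('z',yaw+k*np.pi)*R.from_euler('x',np.pi)).as_rotvec(); j=manip.solve_ik(pos,o)
        if j is not None: c.append((np.abs(np.array(j)-q)[5],o))
    return min(c,key=lambda t:t[0])[1]
E
cat > t.py <<'E'
from h import *
ss=snaps()
G=dict(case1=(.539,.265),case1b=(.68,.205),case3=(.54,.265),case4=(.472,.399),case5=(.601,.394),weight=(.447,.119),pad=(.603,-.234))
G['case1']=(.68,.205); del G['case1b']
for n,xy in G.items():
    z=.04 if n=='pad' else 0
    for c in(('top',),('scene',),('top','scene')):
        p,i=fit(ss,n,xy,z,c); print(n,np.round(p,4),i)
E
python3 t.py
```

```text
case1 [0.6819 0.2085 0.133 ] {'top': np.float64(0.946)}
case1 [0.6869 0.2116 0.0631] {'scene': np.float64(0.894)}
case1 [0.6837 0.209  0.1269] {'top': np.float64(0.929), 'scene': np.float64(0.861)}
case3 [ 0.5377  0.2645 -0.655 ] {'top': np.float64(0.973)}
case3 [ 0.541   0.2695 -0.6514] {'scene': np.float64(0.928)}
case3 [ 0.5395  0.2667 -0.6058] {'top': np.float64(0.903), 'scene': np.float64(0.862)}
case4 [0.4687 0.3985 1.0709] {'top': np.float64(0.929)}
case4 [0.4631 0.4069 1.0312] {'scene': np.float64(0.765)}
case4 [0.4696 0.4002 1.0717] {'top': np.float64(0.92), 'scene': np.float64(0.749)}
case5 [0.6031 0.3979 0.3964] {'top': np.float64(0.963)}
case5 [0.606  0.4012 0.4387] {'scene': np.float64(0.922)}
case5 [0.6042 0.3987 0.3953] {'top': np.float64(0.949), 'scene': np.float64(0.896)}
weight [ 0.446   0.1176 -0.4984] {'top': np.float64(0.946)}
weight [ 0.4492  0.1226 -0.5208] {'scene': np.float64(0.932)}
weight [ 0.447   0.119  -0.5131] {'top': np.float64(0.941), 'scene': np.float64(0.848)}
pad [ 0.6029 -0.2355 -0.0942] {'top': np.float64(0.952)}
pad [ 0.6037 -0.2297 -0.0781] {'scene': np.float64(0.853)}
pad [ 0.6032 -0.2342 -0.0868] {'top': np.float64(0.937), 'scene': np.float64(0.843)}
```

```bash
python3 - <<'E'
from h import *
s=vision.snapshot('top')['pixels'][...,::-1]
cv2.imwrite('pics/crop1.png',cv2.resize(s[170:340,130:290],None,fx=3.5,fy=3.5,interpolation=cv2.INTER_CUBIC))
yaw=-.09; h=np.array([.4545,-.222,.111]); d=np.array([-np.sin(yaw),np.cos(yaw),0])
up=h+[0,0,.12]; o=down(yaw,up)
manip.goto(up,o); manip.move_straight(h,feed=.12)
eoat.gripper_to(0.0,30); st=monitor.sense(); print(st['gripper_width'],st['grip_force'],st['wrist_force'],st['tcp_pos'])
hit=manip.move_straight(np.array(st['tcp_pos'])+d*.175,feed=.06,threshold=14)
st=monitor.sense(); print(hit,st['tcp_pos'],st['wrist_force'],st['clock'])
E
```

```text
0.017663489134405342 31.670780181884766 [-1.17124966  1.45916291  2.15347098] [ 0.45455395 -0.22174463  0.11122628]
True [ 0.46980538 -0.0668048   0.11121839] [-0.66387252 -3.19260893  2.70049838] 6.85
```

View pics/crop1.png

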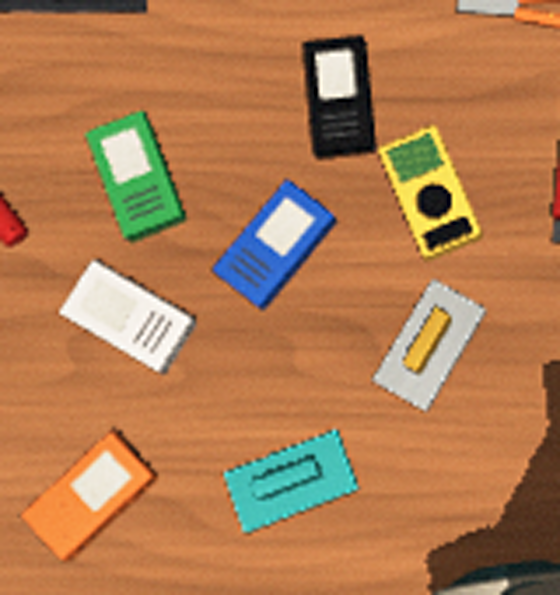

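The crop shows the green case at (135,175), case5 by its colour, with orange at (90,495) as the look-alike. It also shows the grey steel weight with a yellow bar at (430,345), and a turquoise decoy at (290,480). The carriage has moved 156 mm and hit the red stop.

```bash
cat >> h.py <<'E'
START=[-1.423,.276,1.505,0,1.361,-.121]
def park(): manip.goto_joints(START)
E
python3 - <<'E'
from h import *
eoat.gripper_to(.085); manip.hold(.3)
p=np.array(monitor.sense()['tcp_pos']); manip.move_straight(p+[0,0,.12],feed=.2); t0=monitor.sense()['clock']
park(); print('park',monitor.sense()['clock']-t0)
ss=snaps(); cv2.imwrite('pics/top1.png',ss['top']['pixels'][...,::-1])
for c in(('top',),('scene',)): print(fit(ss,'pad',(.617,-.08),.04,c,yaw0=-.09), fit(ss,'case4',(.617,-.08),.04,c,yaw0=-.09,rad=.1,model=DECK))
for l in('pad','handle','rig'):
  for n in ss: print(l,n,[(np.round(d['centre'],3),round(d['p'],2)) for d in spot_point(l,n)][:2])
for n,xy in dict(case1=(.682,.2085),case3=(.538,.2645),case4=(.4687,.3985),case5=(.603,.398),weight=(.446,.1176)).items(): print(n,fit(ss,n,xy,0,('top',)))
print(monitor.sense()['clock'])
E
```

```text
park 2.083400000000001
(array([ 0.61811139, -0.08211789, -0.09807434]), {'top': np.float64(0.961)}) (array([ 0.60261449, -0.08961688,  0.47692932]), {'top': np.float64(0.554)})
(array([ 0.61952421, -0.07693084, -0.17177287]), {'scene': np.float64(0.856)}) (array([ 0.62112229, -0.0805787 , -0.13490176]), {'scene': np.float64(0.527)})
pad top [(array([ 0.616, -0.081,  0.042]), 0.75)]
pad scene [(array([ 0.618, -0.082,  0.041]), 0.93), (array([ 0.767, -0.122,  0.002]), 0.38)]
handle top [(array([ 0.471, -0.067,  0.128]), 0.76)]
handle scene [(array([ 0.469, -0.066,  0.129]), 0.62)]
rig top [(array([ 0.612, -0.171,  0.001]), 0.79)]
rig scene [(array([ 0.608, -0.169, -0.   ]), 0.65), (array([ 0.345, -0.424,  0.004]), 0.58)]
case1 (array([0.68194249, 0.20855338, 0.13283242]), {'top': np.float64(0.948)})
case3 (array([ 0.5377297 ,  0.26455194, -0.65497534]), {'top': np.float64(0.974)})
case4 (array([0.46929872, 0.39950321, 1.07081225]), {'top': np.float64(0.925)})
case5 (array([0.6030666 , 0.39795882, 0.39837425]), {'top': np.float64(0.959)})
weight (array([ 0.44598622,  0.11759828, -0.49757611]), {'top': np.float64(0.943)})
11.0417
```

```bash
cat >> h.py <<'E'
PADP=np.array([.6182,-.0815]); YAW=-.095; TRAVEL=.33
def say(t): s=monitor.sense(); print(t,'t=%.1f w=%.4f g=%.1f'%(s['clock'],s['gripper_width'],s['grip_force']),np.round(s['tcp_pos'],4),np.round(s['wrist_force'],1))
def pick(p,dz,f,width):
    """p=[x,y,yaw]; dz=TCP height over the underside; True if held after lifting"""
    hi=np.array([p[0],p[1],TRAVEL-.1]); o=down(p[2],hi); eoat.gripper_to(.085)
    manip.goto(hi,o); manip.move_straight([p[0],p[1],.06+dz],feed=.3)
    if manip.move_straight([p[0],p[1],dz],feed=.1,threshold=10): say('hit on the way down'); return False
    eoat.gripper_to(0.,f); say('grip')
    manip.move_straight([p[0],p[1],TRAVEL],feed=.25); say('lift')
    return abs(monitor.sense()['gripper_width']-width)<.006
def place(z,dz,xy=PADP,yaw=YAW,width=.058):
    hi=np.array([*xy,TRAVEL]); manip.goto(hi,down(yaw,hi))
    if abs(monitor.sense()['gripper_width']-width)>.006: say('LOST'); return False
    manip.move_straight([*xy,z+dz+.012],feed=.2); manip.hold(.2); say('above')
    hit=manip.move_straight([*xy,z+dz-.006],feed=.02,threshold=5); say('contact %s dz=%.4f'%(hit,monitor.sense()['tcp_pos'][2]-z-dz))
    eoat.gripper_to(.085); manip.hold(.2)
    manip.move_straight([*xy,min(z+.15,.36)],feed=.2); return True
def one(name,xy,k,dz=.003,f=60,width=.058):
    z=.04+.03*k; ss=snaps(); p,i=fit(ss,name,xy,0,('top',)); print(name,np.round(p,4),i)
    if np.hypot(*(p[:2]-xy))>.03 or i['top']<.88: print('STOP: check'); return
    if not pick(p,dz,f,width): print('STOP: not held'); return
    if place(z,dz,width=width):
        park(); ss=snaps()
        for c in ss: q,i=fit(ss,name,PADP,z,(c,),yaw0=YAW); print('placed',c,np.round(q,4),i)
        cv2.imwrite(f'pics/after_{name}.png',np.hstack([cv2.resize(ss[n]['pixels'][...,::-1][a:a+150,b:b+150],(400,400)) for n,a,b in(('top',150,260),('scene',200,220))]))
E
python3 - <<'E'
from h import *
one('case3',(.5377,.2645),0)
E
```

```text
case3 [ 0.5377  0.2645 -0.655 ] {'top': np.float64(0.973)}
grip t=16.4 w=0.0567 g=66.0 [0.5386 0.2649 0.0041] [-0.1  0.1  6.3]
lift t=17.8 w=0.0567 g=65.1 [0.537  0.2643 0.3283] [-0.7  0.4 -2.6]
above t=20.9 w=0.0569 g=65.1 [ 0.6187 -0.0816  0.0559] [-0.   0.  -1.7]
contact True dz=0.0011 t=21.5 w=0.0569 g=65.9 [ 0.6181 -0.0815  0.0441] [-0.6  0.1  3.3]
placed top [ 0.6179 -0.0813 -0.0865] {'top': np.float64(0.965)}
placed scene [ 0.621  -0.0785 -0.1318] {'scene': np.float64(0.909)}
```

```bash
python3 - <<'E'
from h import *
one('case5',(.603,.398),1)
E
```

```text
case5 [0.5807 0.4163 0.3863] {'top': np.float64(0.957)}
grip t=31.2 w=0.0567 g=66.6 [0.5815 0.4167 0.0043] [0.7 0.  4.4]
lift t=32.7 w=0.0566 g=65.9 [0.5802 0.416  0.3282] [-0.6 -0.3 -0.9]
above t=36.1 w=0.0566 g=65.9 [ 0.6188 -0.0816  0.0861] [-0.8  0.1 -1.1]
contact True dz=0.0012 t=36.7 w=0.0568 g=66.4 [ 0.6181 -0.0815  0.0742] [-1.4 -0.4  4.6]
placed top [ 0.6177 -0.0809 -0.0814] {'top': np.float64(0.961)}
placed scene [ 0.6205 -0.0782 -0.1084] {'scene': np.float64(0.954)}
```

Green had been knocked 29 mm aside; it was refitted at its new spot and placed well. White is next.

```bash
python3 - <<'E'
from h import *
one('case4',(.4693,.3995),2)
E
```

```text
case4 [0.4696 0.4    1.0712] {'top': np.float64(0.923)}
grip t=46.3 w=0.0567 g=66.1 [0.4705 0.4005 0.0042] [-0.1 -0.1  4.9]
lift t=47.7 w=0.0568 g=65.2 [0.4689 0.3995 0.3282] [-0.4 -0.6 -2.2]
above t=51.0 w=0.0570 g=65.2 [ 0.6188 -0.0816  0.1162] [-0.5 -0.4 -2.2]
contact True dz=0.0012 t=51.6 w=0.0571 g=65.8 [ 0.6181 -0.0815  0.1042] [-0.6  0.   4.1]
placed top [ 0.5983 -0.0941  0.9766] {'top': np.float64(0.465)}
placed scene [ 0.6146 -0.0852  0.0344] {'scene': np.float64(0.571)}
```

View pics/after_case4.png

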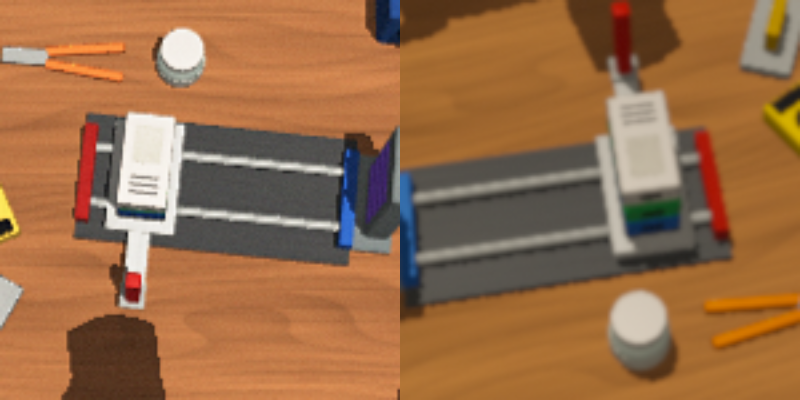

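The white case (left view 145,160; right view 645,140) sits flush over green and blue. The fit failed only because its mask merged with the white deck. Black is next.

```bash
python3 - <<'E'
from h import *
one('case1',(.682,.2085),3)
E
```

```text
case1 [0.6819 0.2086 0.1328] {'top': np.float64(0.948)}
grip t=60.9 w=0.0567 g=66.7 [0.6828 0.2088 0.0043] [0.3 0.3 4.5]
lift t=62.4 w=0.0569 g=66.1 [0.6813 0.2084 0.3281] [-0.  -0.4 -1. ]
above t=64.8 w=0.0571 g=66.0 [ 0.6189 -0.0816  0.1463] [ 0.1 -0.  -1.7]
contact True dz=0.0012 t=65.4 w=0.0567 g=66.5 [ 0.6181 -0.0815  0.1342] [-0.6 -1.2  4.5]
placed top [ 0.6189 -0.0813 -0.0896] {'top': np.float64(0.945)}
placed scene [ 0.6263 -0.0777 -0.0097] {'scene': np.float64(0.915)}
```

View pics/after_case1.png

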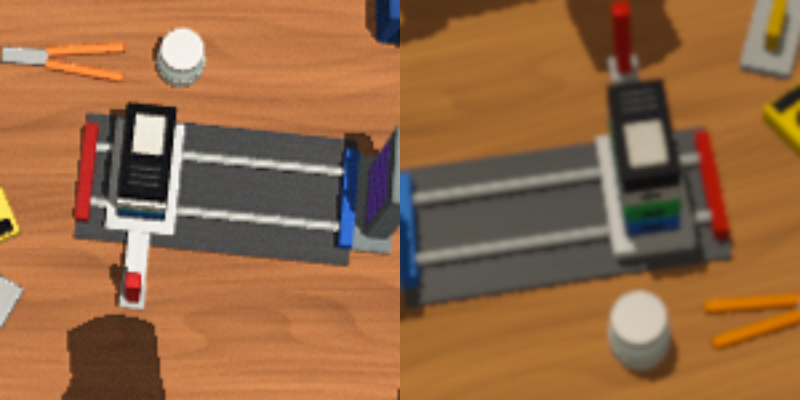

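The column of four looks square in both views (black on top at 148,155 and 643,135). Now the weight.

```bash
python3 - <<'E'
from h import *
one('weight',(.446,.1176),4,dz=.019,f=100,width=.016)
E
```

```text
weight [ 0.446   0.1176 -0.4976] {'top': np.float64(0.943)}
grip t=74.3 w=0.0149 g=98.2 [0.4463 0.1178 0.0195] [-1.2  1.1  6.2]
lift t=75.7 w=0.0145 g=97.6 [0.4449 0.1174 0.3281] [-0.3  0.9 -6.8]
above t=77.7 w=0.0144 g=97.5 [ 0.6191 -0.0816  0.1928] [ 0.  -0.2 -7. ]
contact True dz=0.0005 t=78.3 w=0.0142 g=99.3 [ 0.6181 -0.0815  0.1795] [-0.6 -0.   7.2]
placed top [ 0.5964 -0.0944  1.0115] {'top': np.float64(0.462)}
placed scene [ 0.6246 -0.077   0.1915] {'scene': np.float64(0.575)}
```

View pics/after_weight.png

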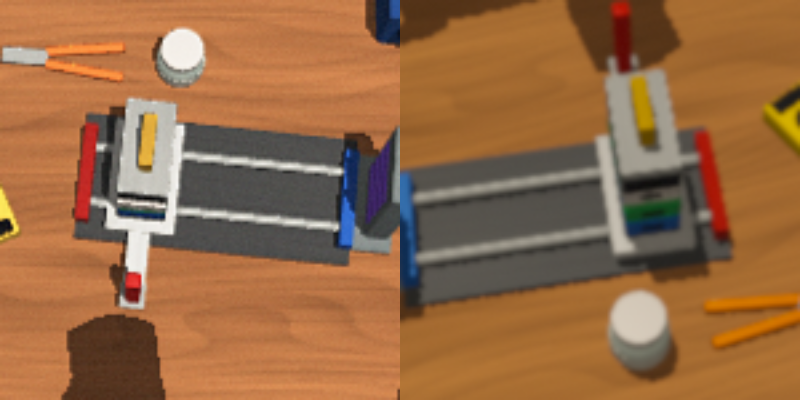

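The weight lies square on the column with its yellow bar up (left view 148,140; right view 642,110). I'll check it with a mask that excludes the white deck, then slide the carriage home slowly.

```bash
python3 - <<'E'
from h import *
HSV['weight'][0]=((0,0,100),(180,40,196))
ss=snaps(); q,i=fit(ss,'weight',PADP,.16,('top',),yaw0=YAW); print(np.round(q,4),i)
print([(np.round(d['centre'],3),round(d['p'],2)) for n in ss for d in spot_point('weight',n)])
h=np.array([.4698,-.0668,.111]); d=np.array([-np.sin(YAW),np.cos(YAW),0])
up=h+[0,0,.15]; eoat.gripper_to(.06); manip.goto(up,down(YAW,up)); manip.move_straight(h,feed=.12)
eoat.gripper_to(0.,40); say('handle'); manip.hold(.2)
p=np.array(monitor.sense()['tcp_pos'])
hit=manip.move_straight(p-d*.19,feed=.035,threshold=14); say(hit)
print('travel',np.dot(p-monitor.sense()['tcp_pos'],d))
E
```

```text
[ 0.6748 -0.0891 -0.1397] {'top': np.float64(0.333)}
[(array([ 0.617, -0.081,  0.157]), 0.88), (array([ 0.32 ,  0.245, -0.   ]), 0.61), (array([ 0.776,  0.045, -0.001]), 0.17), (array([0.32 , 0.243, 0.003]), 0.96), (array([ 0.616, -0.08 ,  0.155]), 0.78)]
handle t=87.0 w=0.0176 g=39.8 [ 0.47   -0.0668  0.1114] [-0.8 -0.   3.2]
True t=91.9 w=0.0175 g=40.3 [ 0.4524 -0.2458  0.1114] [0.5 3.2 3.2]
travel 0.17983582435009415
```

```bash
python3 - <<'E'
from h import *
eoat.gripper_to(.06); manip.hold(.3)
p=np.array(monitor.sense()['tcp_pos']); manip.move_straight(p+[0,0,.15],feed=.15); park()
ss=snaps()
cv2.imwrite('pics/final.png',np.hstack([cv2.resize(ss[n]['pixels'][...,::-1][a:a+150,b:b+150],(400,400)) for n,a,b in(('top',150,290),('scene',180,170))]))
for l in('pad','weight','handle'): print(l,[(np.round(d['centre'],3),round(d['p'],2)) for n in ss for d in spot_point(l,n)])
E
```

```text
pad [(array([ 0.6  , -0.257,  0.042]), 0.76), (array([ 0.598, -0.257,  0.042]), 0.79)]
weight [(array([ 0.321,  0.242, -0.002]), 0.92), (array([ 0.604, -0.263,  0.041]), 0.62), (array([ 0.6  , -0.262,  0.158]), 0.57), (array([ 0.776,  0.046, -0.001]), 0.47), (array([ 0.599, -0.257,  0.158]), 0.76), (array([0.322, 0.244, 0.004]), 0.64)]
handle [(array([ 0.452, -0.245,  0.128]), 0.59), (array([ 0.452, -0.246,  0.129]), 0.57), (array([ 0.61, -0.17, -0.  ]), 0.19)]
```

View pics/final.png

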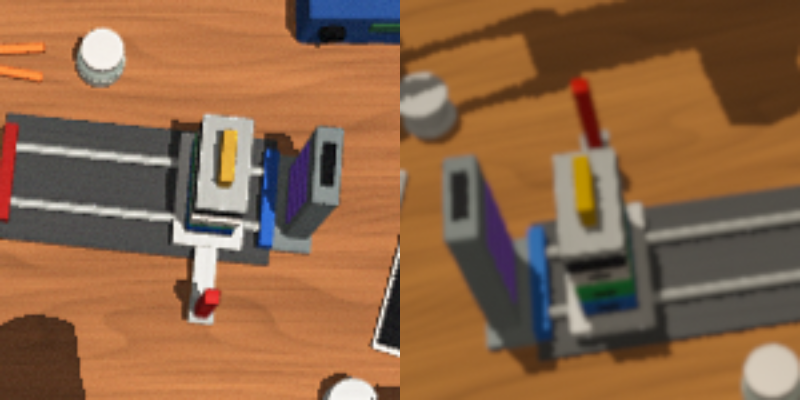

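The carriage stands against the blue stop (left view 268,195) with the column square, the weight on top (222,165), and the arm clear. Handing in.

```bash
python3 -c "
from plant import manip; print(manip.sign_off())"
```

```text
the job is handed in; nothing more can be done
None
```

The job is handed in: the four cases present (blue, green, white, black; grey was absent) are stacked on the pad with the steel weight on top, and the carriage is home against the blue stop (179.8 mm of its 180 mm slide). The final pictures show the column square, but no verdict came back.

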